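# Open the clamped staining jar and lift out its basket

## Robot

A 7-joint arm with a two-finger parallel gripper is mounted at the origin on the work surface. World frame = base frame: x ahead of the robot, y to its left, z up, the work surface at z = 0. Lengths are in m, angles in rad, forces in N, time in s.
With the tool pointing down it reaches from about 0.4 to 0.875 m from the base axis. Payload 4.4 kg.
Tool frame: the origin (TCP) lies at the very end of the fingers, on their centre line; the grasp point (between the pads) lies 19 mm behind it; z points along the fingers, y is the direction in which the jaws open and shut (so a half turn about z gives the same grasp; the last joint's range is limited). The gripper opens to 85 mm and grips with 20 to 120 N. Pads are 22 mm wide; open, the fingers measure 114 mm over their backs; the gripper's body (76 mm by 85 mm) begins 54 mm behind the grasp point. The pads swing forward as they close: fully open they stand 13 mm farther back than shut.
Start: joints at [1.046, 0.628, 0.038, 1.517, -0.027, 0.996, -0.02], TCP at [0.288, -0.583, 0.231] pointing down, gripper open.
Joint ranges: [-3.06, 3.06], [-0.37, 2.12], [-1.25, 1.32], [0.18, 2.47], [-1.1, 4.24], [0.23, 1.98], [-2.94, 2.94]. Speed limits (rad/s): [2.57, 2.57, 3.14, 3.14, 3.14, 3.14, 3.14].

## Interface

Orientations are given as a rotation vector (axis times angle).
In Python, from rig import manip gives the robot as it stands. Calls block until the motion is done:
- manip.goto(position, orientation): joint-space move of the TCP to a pose.
- manip.move_l(position, frame=None, rate=0.15, stop_force=None): straight line of the TCP; frame=None keeps the orientation; rate is the mean speed in m/s. With stop_force (N) it stops when the force on the tool has changed by that much, and returns True; else False.
- manip.move_j(angles): joint-space move.
- manip.command_gripper(opening, f_grip=None): finger opening in m; f_grip is the grip in N (None keeps the last); returns when the fingers have stopped.
- manip.sleep(seconds).
- manip.inverse_kinematics(position, orientation): joint angles nearest the present ones, or None.
- manip.sense(): the state.
- manip.grab_frame(name): name is "scene" or "top"; returns a dict with "image" (400x640x3 uint8, red, green, blue), "fx", "fy", "cx", "cy" (pixels), "xyz" and "attitude" of the camera in the world. Camera axes: x right, y up, looking along -z (the intrinsics and any distortion apply to the point x, -y, -z); pixel columns grow to the right and rows downward; lengths in m; the calibration is good to about 2 mm. A picture is of the moment at which its call begins. There is no depth.
A pose or a line that the arm cannot do raises manip.IKError and nothing moves.
- manip.close_job(): hands the job in, once; it reports no verdict.
Trained networks look in a picture, given as the dict that the camera call returned (one of the last four; its "shot" number tells which), for a name from the list of things; names that differ only in an ending like _2 or _b are one class to them, and where a whole thing is asked for, a point or a joint stands for the part that bears it (a point fixed in the world has none). Each returns a list of dicts, best first, with "p" (0 to 1); they miss things now and then, are a little off and sometimes report something else, mostly with a low value. They report only what shows in the picture. A call takes as long as a camera call. They do not tell look-alikes from the thing itself.
- manip.search_frame(query, picture): "pixel" ([column, row] in pixels, amid what is visible of it).
- manip.outline_of(query, picture): "region" (400x640 bool, what is visible of it) and "pixel" ([column, row] in pixels, amid what is visible of it).
The state is a dict: "t": time; "joints": joint angles; "joint_velocities": joint speeds; "effort": joint torques, N m; "position": TCP position; "tcp_rot": TCP orientation; "force": force on the tool from outside, world axes, zero at the start; "ft_torque": the same for the moment, N m; "width": finger opening in m.
Only numpy, scipy, OpenCV 4.12 (cv2) and the standard library are available. Lean on these libraries where they do the work, as an engineer would, in place of code of your own. Each camera call takes 0.05 s, during which the arm holds its last target.

## Task

Open the tall staining jar clamped on the shaker: unscrew its deep cap until the thread lets go, lift it clear and set it down upright, open side down, flat on the floor of the shallow steel tray, not on the forceps. Then draw the white basket straight up out of the jar by its stem and stand it upright on the perforated steel draining stand. Never tip the basket, and leave everything else where it is.

Things in the scene. Friction and masses are not known exactly. Their poses are not given: they have to be found in the camera images.
- jar: Tall glass staining jar, held in a spring clamp on the shaker so that it cannot turn or lift. Body 60 mm wide; rim 95 mm above the origin; mouth 45 mm wide; thread on the neck 57 mm wide, from 68 to 92 mm up; inner floor 5 mm up. Origin: centre of its underside, z up, about 94 mm above the bench.
- cap: Deep white ribbed screw cap of the tall jar, 64 mm wide, 56 mm tall, 60 g. Origin: centre of its open underside, z up; 68 mm above the jar's origin when tight. Right-hand thread: anticlockwise from above loosens; climbs 10 mm a turn, about 1 mm play, free after about 1.25 turns; stays put when let go on the thread. Lift 55 mm from tight to clear rim and basket stem.
- basket: White plastic dipping basket in the jar: open cage 41 mm wide, 62 mm tall, with a round centre stem 11 mm thick reaching 114 mm above its foot; 80 g. With the cap off, the stem stands 24 mm above the jar's rim. It has 2 mm of room each side in the jar's neck. Origin: centre of its foot, z up along the stem.
- tray: Shallow open steel tray, fixed, 180 mm (its x) by 130 mm (its y), walls 2 mm thick and 16 mm high, floor 2 mm thick. Origin: centre of its underside. Forceps lie in it along the edge at +x, in the strip from x = +60 mm to the wall; the rest is empty.
- drainer: Draining stand, fixed to the bench: flat perforated steel plate 150 mm (its x) by 130 mm (its y) on four short legs, plate top 23 mm above the bench, no rim. Origin: centre of its underside at bench level.
- shaker: Orbital shaker, off, fixed: 250 x 250 mm, platform 90 mm above the bench, four spring clamps (68 mm wide, 44 mm tall) at +-52 mm in its x and y. Origin: centre of its underside. Two low jars in its clamps have 64 mm white caps too, but reach only 52 mm above the clamp's seat; one clamp is empty.
- wash_bottle: Bystander: white squeeze wash bottle, 62 mm wide, 200 mm tall with its bent spout. Origin: centre of its underside.
- tip_box: Bystander: grey pipette-tip box with clear lid, 122 x 85 x 80 mm. Origin: centre of its underside.
- beaker: Bystander: glass beaker, 72 mm wide, 90 mm tall. Origin: centre of its underside.
- dishes: Bystander: stack of three clear dishes, 92 mm wide, 51 mm tall. Origin: centre of its underside.
- tube_rack: Bystander: white tube rack, 200 x 90 x 92 mm with its capped tubes. Origin: centre of its underside.
- timer: Bystander: white bench timer, 66 x 66 x 18 mm. Origin: centre of its underside.
- marker: Bystander: marker pen lying down, 128 mm long, 18 mm thick. Origin: centre of its underside.
- forceps: Bystander: steel forceps lying in the tray along one short edge (+x side of the tray), 105 mm long, 16 mm wide, 7 mm thick. Origin: centre of its underside.
Things that resemble listed ones, but are neither listed nor needed, are in the scene too. What is shaped like the tray but yellow is not meant.

How it is judged:
On the way, in this order (a step that is already met when the one before it is completed fails the run):
1. the cap is off the thread and lifted clear of the jar's rim (z of cap in the frame of jar above 0.098 m), for 0.1 s.
2. the cap stands open side down on the tray's floor, let go (x of cap in the frame of tray between -0.058 and 0.058 m and y of cap in the frame of tray between -0.033 and 0.033 m and z of cap in the frame of tray between -0.002 and 0.006 m and angle between cap's own z axis and vertical below 0.08 rad and linear speed of cap below 0.03 m/s and contact force between cap and the fingers below 0.1 N), for 0.2 s.
3. the basket is drawn clear of the jar (z of basket in the frame of jar above 0.097 m), for 0.05 s.
At the end, for the whole second after the job is handed in: Cap upright, open side down, flat on the tray's floor (underside under 6 mm up, within 58 mm along and 33 mm across of the tray's centre); basket upright on the draining plate, within 58 mm along and 48 mm across of its centre; both within 4.5 degrees of upright, at rest, let go (x of cap in the frame of tray between -0.058 and 0.058 m and y of cap in the frame of tray between -0.033 and 0.033 m and z of cap in the frame of tray between -0.002 and 0.006 m and angle between each of cap, basket's own z axis and vertical below 0.08 rad and linear speed of each of cap, basket below 0.03 m/s and x of basket in the frame of drainer between -0.058 and 0.058 m and y of basket in the frame of drainer between -0.048 and 0.048 m and z of basket in the frame of drainer between 0.019 and 0.028 m); the robot touches nothing.
It fails at once if the basket is tipped by more than 30 degrees (angle between basket's own z axis and vertical above 0.52 rad).
It fails at once if a bystander is shifted by more than 25 mm (distance of any of wash_bottle, tip_box, beaker, dishes, tube_rack, timer, marker, forceps from where it was at the start of the episode above 0.025 m).
It also fails if it takes over 72 s, if anything falls off the work surface, if the arm or the gripper's body presses on something with over 40 N, if the wrist force passes 120 N, or if a joint passes its speed limit or range.

## Working session

There is one attempt and no reset: what is moved stays moved. The work goes in short steps, each a Python script; the robot and the scene stay as the last script left them, time stands still between calls to the robot, and variables do not carry over. Pictures are saved under pics/ and viewed, and the job is handed in when it is done.

```bash
mkdir -p pics; ls
python3 - <<'E'
from rig import manip
import cv2,pickle
for n in ["scene","top"]:
    f=manip.grab_frame(n); print(n,{k:v for k,v in f.items() if k!="image"})
    cv2.imwrite(f"pics/{n}0.png",f["image"][:,:,::-1]); pickle.dump(f,open(f"{n}0.pkl","wb"))
    for q in ["jar","cap","tray","drainer","shaker","forceps","basket"]:
        print(q,[(round(d["p"],2),[round(float(v)) for v in d["pixel"]]) for d in manip.search_frame(q,f)])
s=manip.sense();print(s)
E
```

```text
pics
scene {'fx': 418.95144418947444, 'fy': 418.95144418947444, 'cx': 317.3378784134613, 'cy': 197.5425068827167, 'xyz': array([0.9989707 , 0.53403789, 1.1004663 ]), 'attitude': array([0.26427148, 0.76901457, 2.33551147]), 'shot': 1}
jar [(0.57, [348, 220])]
cap [(0.66, [349, 199]), (0.32, [261, 102])]
tray [(0.84, [292, 198]), (0.58, [344, 140])]
drainer [(0.83, [278, 152])]
shaker [(0.94, [353, 257])]
forceps []
basket [(0.51, [352, 259])]
top {'fx': 417.0314165422297, 'fy': 417.0314165422297, 'cx': 313.0002352161004, 'cy': 203.39791225801483, 'xyz': array([ 0.42423981, -0.01680639,  1.45827156]), 'attitude': array([ 0.069284  , -0.07931417, -1.56374091]), 'shot': 2}
jar []
cap [(0.96, [277, 216])]
tray [(0.89, [370, 292]), (0.81, [346, 205])]
drainer [(0.87, [396, 227])]
shaker [(0.95, [261, 203])]
forceps [(0.62, [173, 188])]
basket [(0.69, [360, 184])]
{'t': 0.8, 'joints': array([ 1.04623274,  0.62836586,  0.03850435,  1.51738321, -0.02697042,
        0.99625482, -0.01997112]), 'joint_velocities': array([-0.00032087, -0.00034695, -0.00028735,  0.0016036 , -0.00126782,
       -0.00031557,  0.00084905]), 'effort': array([ 1.28277948e-04, -5.63221371e+01,  1.22536384e+00, -1.93775153e+01,
        1.09457754e-02,  1.50709424e-03, -5.02745493e-06]), 'position': array([ 0.28787996, -0.58282121,  0.23134104]), 'tcp_rot': array([3.05920089e+00, 7.14324084e-01, 5.78783762e-05]), 'force': array([-0.04553281, -0.08050385, -0.30133906]), 'ft_torque': array([-0.05364192, -0.02055899,  0.01656435]), 'width': 0.08547685722379439}
```

View pics/scene0.png

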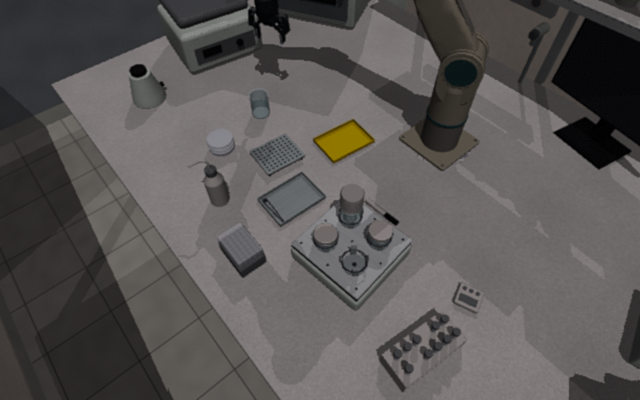

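View pics/top0.png

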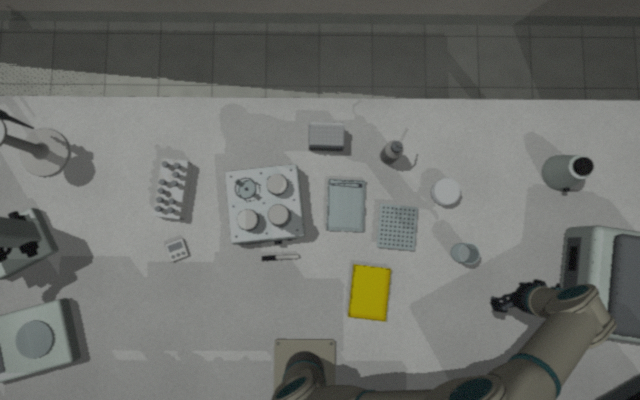

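```bash
cat > h.py <<'E'
import numpy as np,cv2,pickle
from scipy.spatial.transform import Rotation as R
def proj(f,P):
    P=np.atleast_2d(P); c=(P-f["xyz"])@R.from_rotvec(f["attitude"]).as_matrix()
    return np.c_[f["cx"]+f["fx"]*c[:,0]/-c[:,2], f["cy"]+f["fy"]*(-c[:,1])/-c[:,2]]
def unproj(f,px,z):
    px=np.atleast_2d(px).astype(float)
    d=np.c_[(px[:,0]-f["cx"])/f["fx"],-(px[:,1]-f["cy"])/f["fy"],-np.ones(len(px))]@R.from_rotvec(f["attitude"]).as_matrix().T
    return f["xyz"]+d*((z-f["xyz"][2])/d[:,2])[:,None]
E
python3 - <<'E'
from h import *
for n,(c0,c1,r0,r1) in {"scene":(240,420,130,310),"top":(215,425,155,265)}.items():
    f=pickle.load(open(n+"0.pkl","rb"));im=f["image"][r0:r1,c0:c1,::-1]
    s=min(800/(c1-c0),600/(r1-r0)); s=int(s*10)/10
    cv2.imwrite(f"pics/{n}_crop.png",cv2.resize(im,None,fx=s,fy=s,interpolation=cv2.INTER_CUBIC));print(n,s)
t=pickle.load(open("top0.pkl","rb"))
print(unproj(t,[[279,215]],.218),unproj(t,[[279,183],[248,219]],.142))
E
```

```text
scene 3.3
top 3.8
[[0.50672395 0.07664709 0.218     ]] [[0.61383606 0.08371708 0.142     ]
 [0.49855396 0.17999218 0.142     ]]
```

View pics/scene_crop.png

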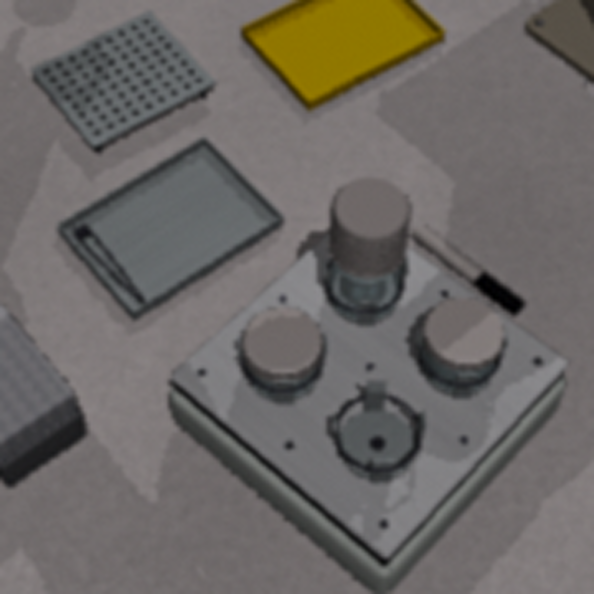

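View pics/top_crop.png

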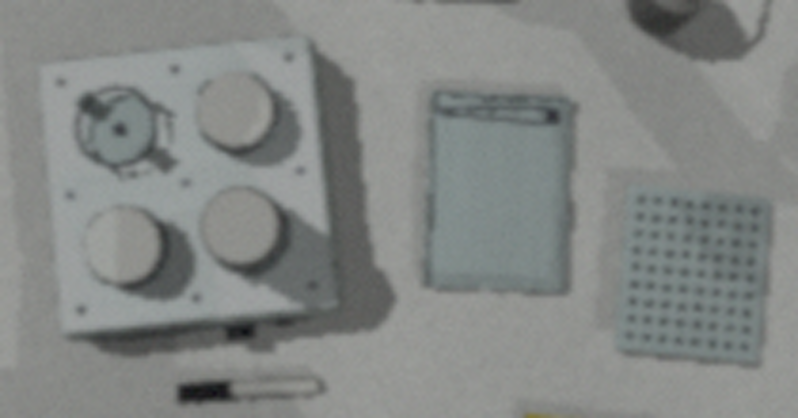

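Run:
```python
from h import *
t=pickle.load(open("top0.pkl","rb"));s=pickle.load(open("scene0.pkl","rb"))
T=lambda p:np.array(p)/3.8+[215,155]
S=lambda p:np.array(p)/3.3+[240,130]
for n,z,a,b in [("tray",.016,[(433,90),(578,97),(570,293),(425,287)],[(205,140),(283,218),(135,317),(60,230)]),
 ("drain",.023,[(632,187),(770,198),(760,364),(618,350)],[(152,12),(213,85),(100,148),(35,75)]),
 ("shak",.09,[(40,65),(308,38),(337,305),(64,333)],[]),
 ("cap",.218,[(243,227)],[(370,210)]),("low",.142+.004,[(236,111),(125,244)],[(284,343),(463,335)])]:
    for p,w in ((unproj(t,T(a),z),"top"),)+(((unproj(s,S(b),z),"scene"),) if b else ()):
        print(n,w,p[:,:2].round(4).tolist(),p.mean(0)[:2].round(4), [round(float(np.linalg.norm(p[i]-p[i-1])),3) for i in range(len(p))])
```

```text
tray top [[0.6483, -0.0809], [0.6427, -0.2143], [0.4627, -0.2058], [0.4674, -0.074]] [ 0.5553 -0.1438] [0.181, 0.134, 0.18, 0.132]
tray scene [[0.4693, -0.1944], [0.4736, -0.0681], [0.6522, -0.0713], [0.6471, -0.1982]] [ 0.5606 -0.133 ] [0.178, 0.126, 0.179, 0.127]
drain top [[0.5592, -0.262], [0.5499, -0.3877], [0.3996, -0.3759], [0.4115, -0.2479]] [ 0.48   -0.3184] [0.148, 0.126, 0.151, 0.129]
drain scene [[0.403, -0.3679], [0.4197, -0.242], [0.5595, -0.2506], [0.5525, -0.3752]] [ 0.4837 -0.3089] [0.15, 0.127, 0.14, 0.125]
shak top [[0.6566, 0.2653], [0.6821, 0.0318], [0.4493, 0.0047], [0.424, 0.2389]] [0.553  0.1352] [0.234, 0.235, 0.234, 0.236]
cap top [[0.5075, 0.0768]] [0.5075 0.0768] [0.0]
cap scene [[0.5138, 0.0832]] [0.5138 0.0832] [0.0]
low top [[0.6093, 0.0894], [0.4977, 0.1797]] [0.5535 0.1345] [0.144, 0.144]
low scene [[0.6176, 0.0991], [0.5032, 0.1872]] [0.5604 0.1431] [0.144, 0.144]
```

```bash
cat > fit.py <<'E'
from h import *
from scipy.optimize import minimize
K=8
def box(w,d,z0,z1):
    return np.array([[sx*w/2,sy*d/2,z] for sx in(-1,1) for sy in(-1,1) for z in (z0,z1)])
def cyl(r,z0,z1):
    a=np.linspace(0,2*np.pi,48,endpoint=False)
    return np.concatenate([np.c_[r*np.cos(a),r*np.sin(a),0*a+z] for z in (z0,z1)])
def sil(f,P,x,y,th):
    c,s=np.cos(th),np.sin(th)
    Q=np.c_[x+c*P[:,0]-s*P[:,1],y+s*P[:,0]+c*P[:,1],P[:,2]]
    h=cv2.convexHull(proj(f,Q).astype(np.float32))
    m=np.zeros((400,640),np.uint8)
    return h,m
def hullmask(f,P,x,y,th,roi):
    c0,r0,c1,r1=roi
    c,s=np.cos(th),np.sin(th)
    Q=np.c_[x+c*P[:,0]-s*P[:,1],y+s*P[:,0]+c*P[:,1],P[:,2]]
    h=cv2.convexHull(((proj(f,Q)-[c0,r0]+.5)*K).astype(np.float32))
    m=np.zeros(((r1-r0)*K,(c1-c0)*K),np.uint8)
    cv2.fillConvexPoly(m,np.round(h*16-8).astype(np.int32),255,cv2.LINE_AA,4)
    return cv2.resize(m,(c1-c0,r1-r0),interpolation=cv2.INTER_AREA)/255.
def fit(views,P,x0,rot=True):
    rois=[]
    for f,m in views:
        ys,xs=np.nonzero(m);rois.append((xs.min()-8,ys.min()-8,xs.max()+9,ys.max()+9))
    def cost(p):
        th=p[2]if rot else 0
        return sum(((hullmask(f,P,p[0],p[1],th,r)-m[r[1]:r[3],r[0]:r[2]])**2).sum() for (f,m),r in zip(views,rois))
    S=np.array([[0,0,0],[.01,0,0],[0,.01,0],[0,0,.05]])[:, :3 if rot else 2]
    if not rot:S=S[:3]
    b=minimize(cost,x0[:S.shape[1]],method="Nelder-Mead",options=dict(initial_simplex=np.array(x0[:S.shape[1]])+S,xatol=1e-5,fatol=1e-3))
    return b.x.round(4),round(b.fun,1),[int(m.sum()) for _,m in views]
E
python3 - <<'E'
from rig import manip
from fit import *
t=manip.grab_frame("top");s=manip.grab_frame("scene")
M={}
for q in ["cap","tray","drainer","shaker"]:
  for n,f in(("top",t),("scene",s)):
    o=manip.outline_of(q,f); M[q,n]=o
    print(q,n,[(round(d["p"],2),np.round(d["pixel"]).tolist(),int(d["region"].sum())) for d in o])
pickle.dump((t,s,M),open("m0.pkl","wb"))
E
```

```text
cap top [(0.75, [278.0, 213.0], 387), (0.73, [328.0, 137.0], 985)]
cap scene [(0.6, [355.0, 198.0], 625)]
tray top [(0.72, [368.0, 292.0], 1987), (0.58, [347.0, 205.0], 1925)]
tray scene [(0.86, [346.0, 139.0], 1478), (0.79, [292.0, 196.0], 1904)]
drainer top [(0.59, [394.0, 229.0], 1653)]
drainer scene [(0.56, [278.0, 155.0], 1198)]
shaker top [(0.71, [262.0, 200.0], 4549)]
shaker scene [(0.81, [353.0, 256.0], 6466)]
```

Run:
```python
from fit import *
t,s,M=pickle.load(open("m0.pkl","rb"))
fr={"top":t,"scene":s}
mod={"cap":(cyl(.032,.162,.218),[.508,.08],False,{"top":0,"scene":0}),
"tray":(box(.18,.13,0,.016),[.556,-.14,0],True,{"top":1,"scene":1}),
"drainer":(box(.15,.13,.015,.023),[.48,-.315,-.07],True,{"top":0,"scene":0}),
"shaker":(box(.25,.25,0.01,.09),[.555,.138,.1],True,{"top":0,"scene":0})}
for q,(P,x0,rot,i) in mod.items():
    v={n:(fr[n],M[q,n][i[n]]["region"].astype(float)) for n in fr}
    for k in (["top"],["scene"],["top","scene"]): print(q,k,*fit([v[a] for a in k],P,x0,rot))
for n in fr:
    im=fr[n]["image"][:,:,::-1].copy()
    for q,(P,x0,rot,i) in mod.items():
        c,_=cv2.findContours(M[q,n][i[n]]["region"].astype(np.uint8),0,1);cv2.drawContours(im,c,-1,(0,0,255),1)
    a=dict(scene=(240,420,130,310),top=(215,425,155,265))[n]
    cv2.imwrite(f"pics/{n}_m.png",cv2.resize(im[a[2]:a[3],a[0]:a[1]],None,fx=3.3,fy=3.3,interpolation=0))
```

```text
cap ['top'] [0.5092 0.0784] 6.0 [387]
cap ['scene'] [0.5117 0.0814] 33.5 [625]
cap ['top', 'scene'] [0.5098 0.0791] 49.7 [387, 625]
tray ['top'] [ 0.5576 -0.1399 -0.0336] 42.6 [1925]
tray ['scene'] [ 0.5575 -0.1403 -0.0393] 107.9 [1904]
tray ['top', 'scene'] [ 0.5576 -0.1401 -0.037 ] 151.7 [1925, 1904]
drainer ['top'] [ 0.4823 -0.3166 -0.0934] 25.7 [1653]
drainer ['scene'] [ 0.4815 -0.3184 -0.1088] 78.6 [1198]
drainer ['top', 'scene'] [ 0.4821 -0.3168 -0.0956] 108.2 [1653, 1198]
shaker ['top'] [0.5509 0.1313 0.1121] 1248.7 [4549]
shaker ['scene'] [0.554  0.1369 0.1094] 1970.4 [6466]
shaker ['top', 'scene'] [0.5526 0.1358 0.1079] 3275.2 [4549, 6466]
```

View pics/scene_m.png

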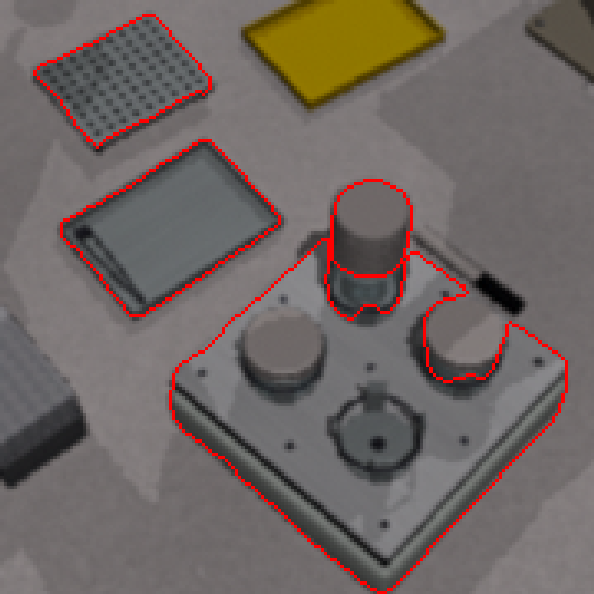

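View pics/top_m.png

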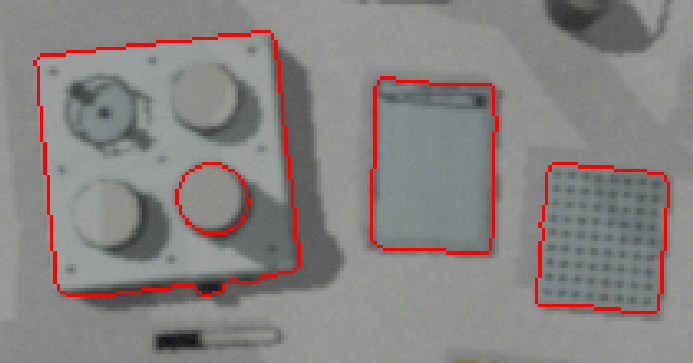

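```bash
cat >> h.py <<'E'
CAP=np.array([.5097,.0793]); TRAY=np.array([.5576,-.1401,-.037]); DR=np.array([.4820,-.3172,-.097])
def rv(yaw): # tool down, tool x at yaw; jaw axis at yaw-90
    c,s=np.cos(yaw),np.sin(yaw)
    return R.from_matrix(np.array([[c,s,0],[s,-c,0],[0,0,-1]])).as_rotvec()
E
python3 - <<'E'
from rig import manip
from h import *
for y in np.arange(-3,3.2,.5):
    j=manip.inverse_kinematics([*CAP,.3],rv(y)); print(round(y,2),None if j is None else np.round(j,2))
E
```

```text
-3.0 [ 0.36  0.46 -0.83  1.78  0.38  1.07  1.11]
-2.5 [ 0.48  0.53 -1.06  1.78  0.51  1.14  1.47]
-2.0 [ 0.48  0.53 -1.06  1.78  0.51  1.14  1.97]
-1.5 [ 0.48  0.53 -1.06  1.78  0.51  1.14  2.47]
-1.0 [-0.35  0.36  0.2   1.8  -0.08  0.99 -2.69]
-0.5 [-0.22  0.36  0.02  1.8  -0.01  0.99 -2.27]
0.0 [-0.13  0.36 -0.11  1.79  0.05  0.99 -1.83]
0.5 [-0.06  0.36 -0.2   1.79  0.09  1.   -1.37]
1.0 [ 0.    0.37 -0.29  1.79  0.12  1.   -0.91]
1.5 [ 0.05  0.38 -0.37  1.79  0.16  1.01 -0.44]
2.0 [ 0.15  0.39 -0.5   1.79  0.22  1.02 -0.01]
2.5 [ 0.23  0.41 -0.63  1.78  0.28  1.04  0.43]
3.0 [ 0.31  0.44 -0.75  1.78  0.34  1.06  0.87]
```

Run:
```python
from rig import manip
from h import *
p=manip.sense()["position"]
manip.move_l([p[0],p[1],.33],rate=.2)
manip.goto([*CAP,.30],rv(-.5))
j=np.array(manip.sense()["joints"]);print(j.round(3))
j[6]=-2.8; manip.move_j(j)
s=manip.sense();print(s["t"],s["position"],s["tcp_rot"],s["force"],s["ft_torque"])
manip.move_l([*CAP,.235],rate=.15)
for n in("scene","top"):
    f=manip.grab_frame(n);pickle.dump(f,open(n+"1.pkl","wb"))
    u=proj(f,[*CAP,.2])[0].astype(int)
    im=f["image"][u[1]-60:u[1]+60,u[0]-60:u[0]+60,::-1]
    cv2.imwrite(f"pics/{n}1.png",cv2.resize(im,None,fx=4,fy=4,interpolation=cv2.INTER_CUBIC))
s=manip.sense();print(s["t"],s["position"],s["joints"].round(3))
```

```text
[-0.101  0.361 -0.148  1.792  0.063  0.993 -2.345]
4.9333 [0.51007403 0.07795641 0.29990893] [ 2.79021446e+00 -1.44283189e+00  4.30064752e-04] [0.93006792 1.07699585 0.65999674] [0.02723933 0.04076071 0.01720963]
5.6167 [0.51059767 0.07946491 0.23607677] [-0.11   0.433 -0.141  1.879  0.08   0.832 -2.818]
```

```bash
python3 -c "
import cv2,numpy as np
cv2.imwrite('pics/c1.png',cv2.resize(np.hstack([cv2.imread('pics/scene1.png'),cv2.imread('pics/top1.png')]),(800,400)))"
```

```text
(no output)
```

View pics/c1.png

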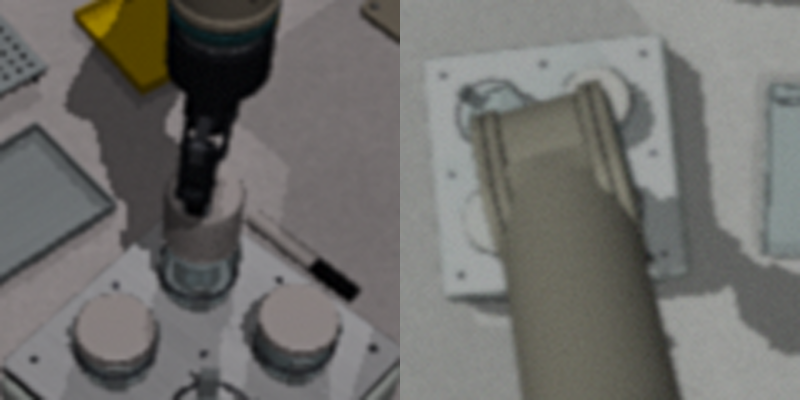

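Run:
```python
from rig import manip
from h import *
print(manip.move_l([*CAP,.174],rate=.08,stop_force=12))
s=manip.sense();f0=s["force"];print(s["t"],s["position"].round(4),f0.round(1))
manip.command_gripper(.0,f_grip=30);s=manip.sense()
print(s["t"],s["width"],s["position"].round(4),(s["force"]-f0).round(2),s["ft_torque"].round(2),s["joints"].round(3), s["tcp_rot"])
```

```text
False
6.525 [0.5101 0.0794 0.1744] [ 0.6 -0.6 -0.4]
6.85 0.06364148759779566 [0.5112 0.0799 0.175 ] [1.38 1.98 4.82] [ 0.28 -0.3  -0.03] [-0.122  0.518 -0.126  1.946  0.099  0.681 -2.836] [-2.7873029   1.44423742 -0.00458952]
```

```bash
cat >> h.py <<'E'
def turn(manip,c,z,j7_end,n,lead=1.0):
    s=manip.sense(); rot=s["tcp_rot"]; j7=s["joints"][6]; dz=(j7_end-j7)/(2*np.pi)*.010*lead
    A=np.array(manip.inverse_kinematics([*c,z],rot));B=np.array(manip.inverse_kinematics([*c,z+dz],rot))
    print("A",A.round(3),"B",B.round(3)); assert abs(A-B).max()<.3
    f0=s["force"];st0=s["ft_torque"]
    for k in range(1,n+1):
        u=k/n;q=A+(B-A)*u;q[6]=j7+(j7_end-j7)*u
        manip.move_j(q);s=manip.sense()
        print(round(s["t"],2),s["joints"][6].round(3),s["position"].round(4),"F",(s["force"]-f0).round(1),"T",(s["ft_torque"]-st0).round(2),round(s["width"],4),flush=True)
E
python3 - <<'E'
from rig import manip
from h import *
manip.command_gripper(.0,f_grip=90)
turn(manip,[.511,.080],.1745,-2.0,1)
E
```

```text
A [-0.123  0.518 -0.126  1.947  0.099  0.679 -2.836] B [-0.123  0.516 -0.126  1.945  0.099  0.682 -2.836]
7.88 -2.002 [0.511  0.0799 0.176 ] F [-1.8 -1.6 -3.9] T [-0.31  0.18  0.05] 0.0632
```

Run:
```python
from rig import manip
from h import *
turn(manip,[.511,.080],.1758,2.8,4)
f=manip.grab_frame("scene");u=[351,200]
cv2.imwrite("pics/s2.png",cv2.resize(f["image"][130:310,240:420,::-1],None,fx=3.3,fy=3.3,interpolation=cv2.INTER_CUBIC))
```

```text
A [-0.123  0.516 -0.126  1.946  0.099  0.682 -2.001] B [-0.122  0.505 -0.127  1.938  0.096  0.7   -1.999]
8.98 -0.803 [0.5112 0.0795 0.1778] F [-1.3 -1.6  1. ] T [-0.42 -0.14 -0.06] 0.0628
10.09 0.398 [0.5118 0.0795 0.1798] F [ 4.  -3.4 -0. ] T [-0.79 -0.68 -0.06] 0.063
11.2 1.598 [0.5117 0.08   0.1817] F [ 4.4 -3.3 -0.1] T [-0.7  -0.89 -0.08] 0.0628
12.31 2.798 [0.5114 0.0803 0.1836] F [ 4.8 -2.2 -0. ] T [-0.44 -0.91 -0.08] 0.0631
```

View pics/s2.png

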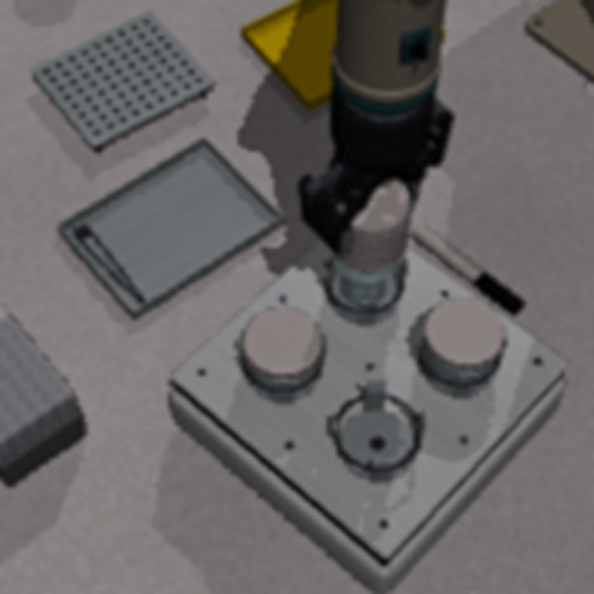

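Run:
```python
from rig import manip
from h import *
manip.command_gripper(.085)
j=np.array(manip.sense()["joints"]);j[6]=-1.5;manip.move_j(j)
manip.command_gripper(.0,f_grip=30);s=manip.sense();print(s["t"],s["width"],s["position"].round(4),s["force"].round(1))
manip.command_gripper(.0,f_grip=90)
turn(manip,[.5114,.080],.1836,1.5,2)
s=manip.sense();f0=s["force"];p=s["position"]
print(manip.move_l([.5114,.080,p[2]+.004],rate=.04,stop_force=20))
s=manip.sense();print(s["t"],s["position"],s["force"].round(1),s["force"]-f0)
```

```text
16.6083 0.06383606801931824 [0.5104 0.0796 0.1833] [ 0.7 -2.7  4.5]
A [-0.122  0.506 -0.127  1.936  0.096  0.703 -1.5  ] B [-0.121  0.499 -0.128  1.931  0.095  0.715 -1.499]
18.17 -0.001 [0.5118 0.0791 0.1861] F [ 0.3 -1.5 -3.5] T [-0.48 -0.2   0.05] 0.0632
19.51 1.499 [0.5124 0.0801 0.1886] F [ 4.1  0.5 -4.9] T [-0.09 -0.92 -0.06] 0.0631
False
19.7667 [0.51231991 0.080241   0.19277729] [ 4.1 -2.7  1. ] [-0.76037906  0.13411508  0.13038981]
```

Run:
```python
from rig import manip
from h import *
manip.move_l([.5118,.080,.255],rate=.12)
s=manip.sense();print(s["t"],s["width"],s["force"].round(1))
T=[TRAY[0]-.012,TRAY[1]]
manip.goto([*T,.20],rv(1.534))
s=manip.sense();print(s["t"],s["position"].round(4),s["joints"].round(2),s["width"])
manip.move_l([*T,.075],rate=.2)
f=manip.grab_frame("scene")
cv2.imwrite("pics/s3.png",cv2.resize(f["image"][110:290,240:420,::-1],None,fx=3.3,fy=3.3,interpolation=cv2.INTER_CUBIC))
```

```text
20.4333 0.06293943645592706 [ 0.4 -0.3 -1.9]
21.4667 [ 0.5454 -0.1386  0.1993] [-0.03  0.56  0.35  1.81 -0.25  0.82  0.41] 0.06312000113043485
```

View pics/s3.png

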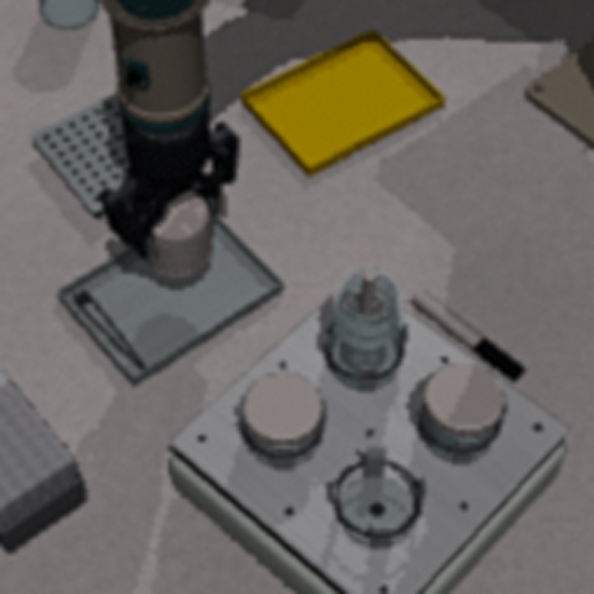

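The cap is held upright above the tray, at about (180,240) in the crop. The jar is open, with the basket stem showing at about (370,285).

Run:
```python
from rig import manip
from h import *
T=[TRAY[0]-.012,TRAY[1]]
manip.move_l([*T,.028],rate=.12)
print(manip.move_l([*T,.008],rate=.025,stop_force=5))
s=manip.sense();print(s["t"],s["position"].round(4),s["force"].round(1))
manip.command_gripper(.085)
s=manip.sense();print(s["t"],s["position"].round(4),s["width"])
manip.move_l([*T,.15],rate=.2)
f=manip.grab_frame("top");g=manip.grab_frame("scene");pickle.dump((f,g),open("p4.pkl","wb"))
cv2.imwrite("pics/s4.png",cv2.resize(g["image"][110:290,240:420,::-1],None,fx=3.3,fy=3.3,interpolation=cv2.INTER_CUBIC))
```

```text
True
23.3917 [ 0.5458 -0.1401  0.0155] [-0.9  0.3  6.2]
23.75 [ 0.5452 -0.1399  0.0148] 0.08530216088319519
```

View pics/s4.png

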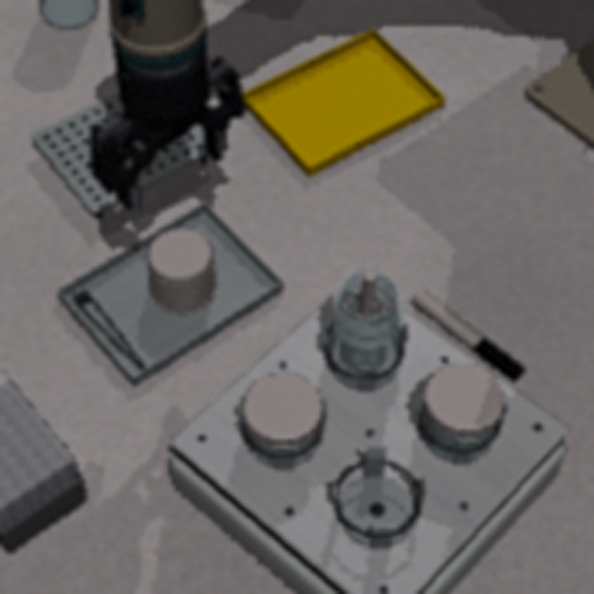

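Run:
```python
from rig import manip
from h import *
f,g=pickle.load(open("p4.pkl","rb"))
J=[.5112,.0799]
print("scene stem", proj(g,[*J,.213]),"seen",np.array([367,278])/3.3+[240,110]-.35)
c=proj(f,[*J,.2])[0].astype(int);print(c)
im=f["image"][c[1]-40:c[1]+40,c[0]-40:c[0]+40,::-1]
cv2.imwrite("pics/t4.png",cv2.resize(im,None,fx=7,fy=7,interpolation=cv2.INTER_CUBIC))
print(((proj(f,[*J,.213])[0]-c+40)+.5)*7)
```

```text
scene stem [[351.90270311 193.49577614]] seen [350.86212121 193.89242424]
[278 213]
[283.89315151 287.78076142]
```

View pics/t4.png

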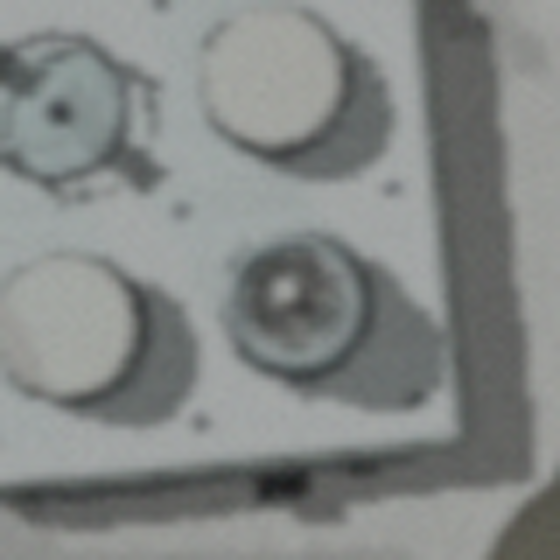

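Run:
```python
from rig import manip
from h import *
J=[.5103,.0793]
manip.move_l([TRAY[0]-.012,TRAY[1],.25],rate=.25)
manip.goto([*J,.27],rv(1.534))
manip.command_gripper(.045)
print(manip.move_l([*J,.205],rate=.12,stop_force=5),manip.move_l([*J,.192],rate=.05,stop_force=4))
s=manip.sense();f0=s["force"];print(s["t"],s["position"].round(4),s["width"])
manip.command_gripper(.0,f_grip=25);s=manip.sense();print(s["t"],s["width"],s["position"].round(4),(s["force"]-f0).round(2))
manip.command_gripper(.0,f_grip=50);s=manip.sense();print(s["t"],s["width"],s["position"].round(4),s["tcp_rot"],(s["force"]-f0).round(2),s["ft_torque"].round(2))
g=manip.grab_frame("scene")
cv2.imwrite("pics/s5.png",cv2.resize(g["image"][140:240,300:400,::-1],None,fx=5,fy=5,interpolation=cv2.INTER_CUBIC))
```

```text
False False
27.6917 [0.5101 0.0793 0.1918] 0.045151048468750926
28.0917 0.009774302039832275 [0.5104 0.0793 0.1921] [-0.93 -0.34  1.77]
28.3083 0.008838902172993827 [0.5105 0.0793 0.1921] [2.26176945e+00 2.17999821e+00 5.45765770e-04] [ 0.66 -1.02  1.67] [ 0.02 -0.12 -0.02]
```

View pics/s5.png

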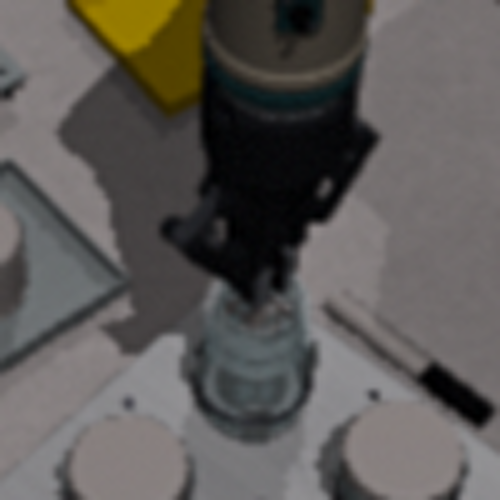

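Run:
```python
from rig import manip
from h import *
J=[.5105,.0793]
print(manip.move_l([*J,.222],rate=.05,stop_force=10))
s=manip.sense();print(s["t"],s["width"],s["position"].round(4),s["force"].round(2))
g=manip.grab_frame("scene")
cv2.imwrite("pics/s6.png",cv2.resize(g["image"][140:240,300:400,::-1],None,fx=5,fy=5,interpolation=cv2.INTER_CUBIC))
```

```text
False
29.1083 0.008863781923211151 [0.5103 0.0793 0.222 ] [ 0.16 -0.48 -0.51]
```

View pics/s6.png

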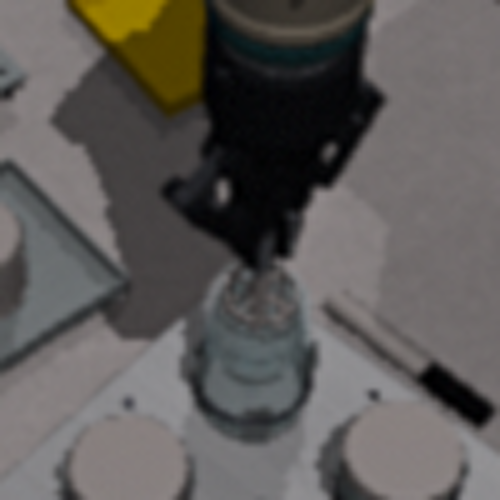

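The basket is coming up with the gripper: the cage now shows near the rim at about (258,300). I'll keep lifting.

Run:
```python
from rig import manip
from h import *
J=[.5105,.0793]
print(manip.move_l([*J,.315],rate=.08,stop_force=10))
s=manip.sense();print(s["t"],s["width"],s["position"].round(4),s["force"].round(2))
g=manip.grab_frame("scene")
cv2.imwrite("pics/s7.png",cv2.resize(g["image"][110:240,290:420,::-1],None,fx=4.5,fy=4.5,interpolation=cv2.INTER_CUBIC))
```

```text
False
30.475 0.00880169961040872 [0.5101 0.0793 0.3145] [ 0.26 -0.27 -0.88]
```

View pics/s7.png

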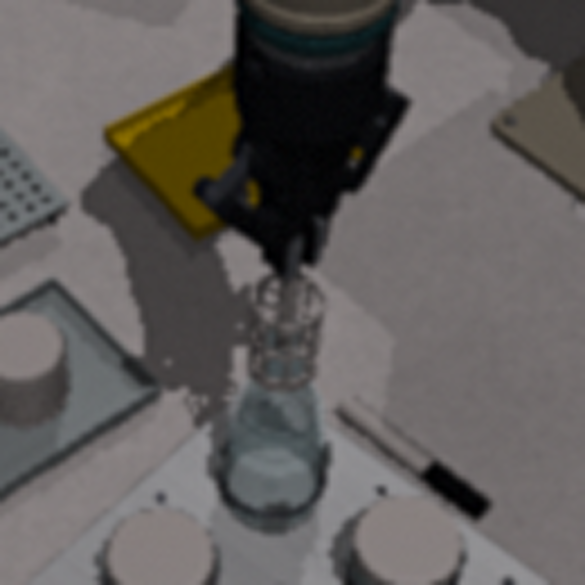

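Run:
```python
from rig import manip
from h import *
D=DR[:2]
try: manip.move_l([*D,.315],rate=.12)
except manip.IKError as e:
    print(e); manip.goto([*D,.315],rv(1.534))
manip.move_l([*D,.16],rate=.12)
g=manip.grab_frame("scene")
cv2.imwrite("pics/s8.png",cv2.resize(g["image"][80:210,210:340,::-1],None,fx=4.5,fy=4.5,interpolation=cv2.INTER_CUBIC))
s=manip.sense();print(s["t"],s["width"],s["position"].round(4),s["tcp_rot"],s["force"].round(2))
```

```text
35.4833 0.008866512951583751 [ 0.4824 -0.3175  0.1607] [2.26088969e+00 2.17916281e+00 6.16426040e-04] [-0.29 -0.51 -0.78]
```

View pics/s8.png

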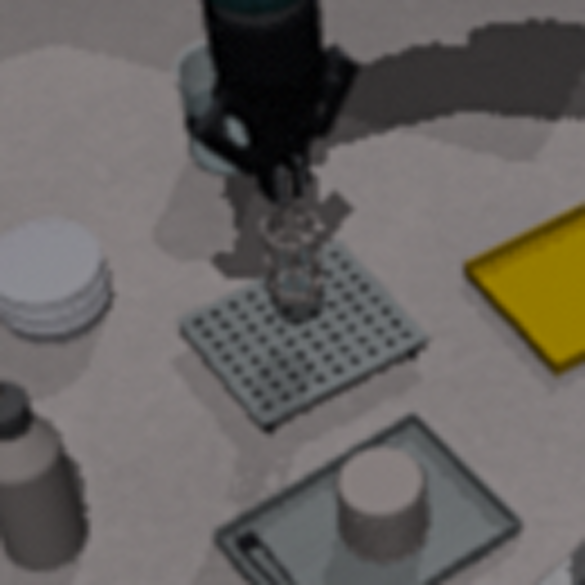

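Run:
```python
from rig import manip
from h import *
D=DR[:2]
manip.move_l([*D,.126],rate=.08)
print(manip.move_l([*D,.110],rate=.015,stop_force=2.5))
s=manip.sense();print(s["t"],s["width"],s["position"].round(4),s["force"].round(2))
g=manip.grab_frame("scene")
cv2.imwrite("pics/s9.png",cv2.resize(g["image"][80:210,210:340,::-1],None,fx=4.5,fy=4.5,interpolation=cv2.INTER_CUBIC))
```

```text
True
36.7583 0.008760320775769185 [ 0.4824 -0.3172  0.1161] [ 0.44 -0.19  3.25]
```

View pics/s9.png

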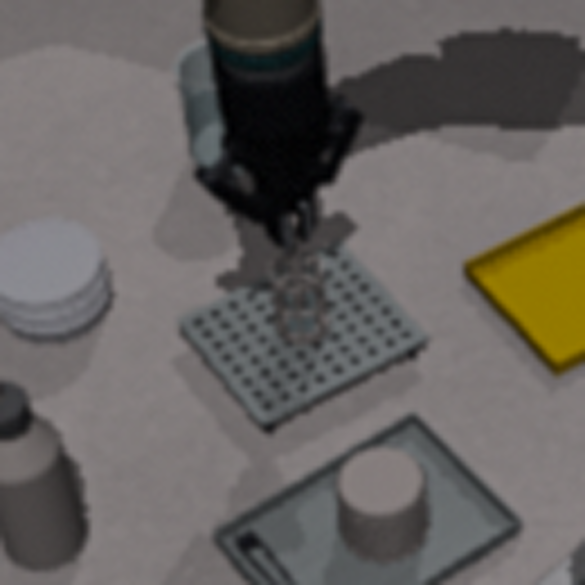

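Run:
```python
from rig import manip
from h import *
D=DR[:2]
manip.command_gripper(.05)
manip.sleep(.3)
manip.move_l([*D,.2],rate=.08)
manip.move_l([*D,.3],rate=.2)
j=np.array(manip.sense()["joints"]);
manip.goto([.36,-.48,.3],rv(1.534))
manip.sleep(.3)
f=manip.grab_frame("top");g=manip.grab_frame("scene")
a=cv2.resize(g["image"][110:240,210:340,::-1],(400,400),interpolation=cv2.INTER_CUBIC)
b=cv2.resize(f["image"][160:260,320:420,::-1],(400,400),interpolation=cv2.INTER_CUBIC)
cv2.imwrite("pics/s10.png",np.hstack([a,b]))
s=manip.sense();print(s["t"],s["position"].round(4),s["force"].round(2))
```

```text
40.6583 [ 0.3607 -0.4794  0.3001] [ 1.49 -0.    0.04]
```

View pics/s10.png

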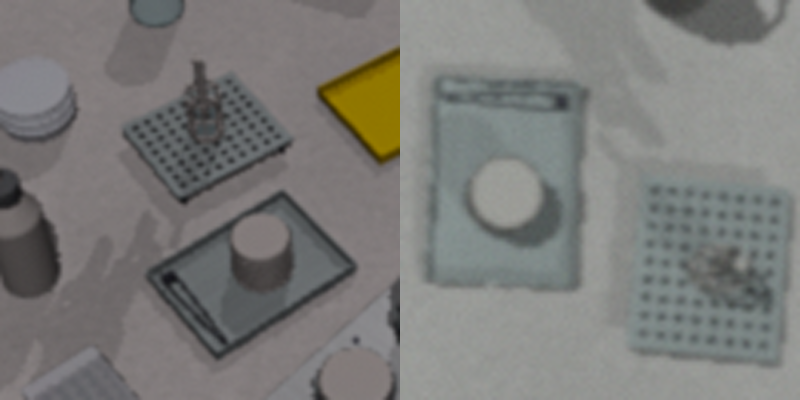

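Run:
```python
from h import *
g=pickle.load(open("scene0.pkl","rb"))
print((proj(g,[[.4822,-.3173,.023],[.4822,-.3173,.137],[.5456,-.1401,.058]])-[210,110])*400/130)
from rig import manip
manip.close_job()
```

```text
[[205.75517906 130.06160166]
 [195.96619243  56.84977406]
 [257.05493445 234.42370408]]
the job is handed in; nothing more can be done
```

The cap and the basket are both where the task asked, and the job was handed in at about 41 s of the 72 s. It reports no verdict, so what follows rests on my own checks.

- **Cap:** I unscrewed it in two strokes, about 1.4 turns in all, following the thread upward. It lifted off freely. I set it down on the grey steel tray, aiming 12 mm from the centre on the side away from the forceps. It touched down at the height I expected.
- **Basket:** I drew it straight up by its stem, carried it level and lowered it onto the centre of the draining stand. It touched down at the expected tool height of 0.116 m, and I let go and backed away.

**Last checks:** The final pictures show the cap flat and the basket upright. The basket's stem is within about 3 mm of where a vertical one should appear at its foot; its tip looked further off, a few pixels in a blurred picture. The forceps and nearby objects look unmoved, and the gripper is clear of everything.

**Disagreements:**
- My first corner readings by eye differed by 8–10 mm between the two cameras. Fitting the outlines brought them to within about 4 mm for the cap and 2 mm for the tray and stand. The grip forces on the cap then confirmed its position.
- The gripper read 8.8 mm on the 11 mm stem. I put this down to soft pads gripping near the top of the stem. It did not slip.

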